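Set up the cookbook stand on its easel leg

ROBOT

A 7-joint arm with a two-finger parallel gripper is mounted at the origin on the work surface. World frame = base frame: x ahead of the robot, y to its left, z up, the work surface at z = 0. Lengths are in m, angles in rad, forces in N, time in s.
With the tool pointing down it reaches from about 0.35 to 0.9 m from the base axis. Payload 8.1 kg.
Tool frame: the origin (TCP) lies midway between the tips of the shut fingers; the grasp point (between the pads) lies 19 mm behind it; z points along the fingers, y is the line along which they close (so a half turn about z gives the same grasp; the last joint's range is limited). The gripper opens to 92 mm and grips with 3 to 60 N. Pads are 19 mm wide; open, the fingers measure 130 mm over their backs; the gripper's body (75 mm by 190 mm) begins 47 mm behind the grasp point.
Start: joints at [-0.103, 0.434, 0.025, 1.573, -0.012, 1.134, -0.075], TCP at [0.625, -0, 0.227] pointing down, gripper open.
Joint ranges: [-2.62, 2.62], [-0.44, 2.09], [-1.27, 1.32], [0.08, 2.57], [-1.32, 4.46], [0.12, 2], [-2.74, 2.74]. Speed limits (rad/s): [2.22, 2.22, 3.01, 3.01, 3.14, 3.14, 3.14].

INTERFACE

Orientations are given as a rotation vector (axis times angle).
In Python, from cell import arm gives the robot as it stands.
- The arm moves only by the tool move_arm, never from a script. Its argument "motion" is a list of rows, each an object of numbers: "tx", "ty", "tz": the shift along the tool's x, y, z normalised to -1 to 1, where 1 is 1000 mm; "twist": the turn about the tool's z normalised to -1 to 1, where 1 is pi/2 rad. In form: [{"tx": .., "ty": .., "tz": .., "twist": ..}, ...]. A call has 1 to 12 rows; each row shifts and turns the commanded pose from where the row before left it, along the tool's axes as they then stand; what a row does not reach is not made up. A row lasts 1/10 s, in which the tool goes at most 50 mm and 8.59 degrees, less where a joint would pass 70% of its speed; a pose out of reach is approached as far as the arm can. A call with a number of a shift or a turn outside -1 to 1 is refused whole. A call with a gripper value outside its range is refused whole. "gripper" is the gripper's target within -1 to 1 (shut at 1, half-way at 0, fully open at -1), set as the call begins (left out, the last holds). The fingers move at their own pace and stop on an object; "squeeze" is the grip in N (left out, the last holds). Time passes only in rows, so rows that do not move let the fingers close. It gives the time, the measured TCP pose, the force, the opening and the grip force at its end, in the units of the state.
- arm.observe(): the state, without advancing time (a new reading comes with each control period).
- arm.get_image(name): name is "scene" or "side" or "wrist"; returns the picture (480x640x3 uint8, red, green, blue); there is no depth.
- arm.calibration(name): a dict with "K" (3x3 intrinsics, pixels), "k1" (the pictures are not rectified: a ray, as slopes to the right and down, at radius r is drawn at 1 + k1 r^2 times it, then the intrinsics apply), "T" (4x4, takes a point from camera to world coordinates). Camera axes: x right, y down, z forward; pixel columns grow to the right and rows downward; lengths in m; the calibration is good to about 2 mm. A picture is of the moment at which its call begins: read the wrist's pose just before it. calibration takes no time and is no camera call; for the wrist camera it gives the pose at the moment of the call.
- arm.sign_off(): hands the job in; it is judged then, once.
Trained networks look in the newest picture that a camera, given by its name, has taken for a name from the list of things; names that differ only in an ending like _2 or _b are one class to them, and where a whole thing is asked for, a point or a joint stands for the part that bears it (a point fixed in the world has none). Each returns a list of dicts, best first, with "conf" (0 to 1); they miss things now and then, are a little off and sometimes report something else, mostly with a low value. They report only what shows in the picture. A call takes as long as a camera call.
- arm.look_for(camera, query): "point" ([column, row] as shares, 0 to 1, of the picture: columns of its width, rows of its height, amid what is visible of it).
- arm.regions_of(camera, query): "region" (480x640 bool, what is visible of it) and "point" ([column, row] as shares, 0 to 1, of the picture: columns of its width, rows of its height, amid what is visible of it).
- arm.place_of(camera, query): "point" ([column, row] as shares, 0 to 1, of the picture: columns of its width, rows of its height: a listed point, or the origin of a listed thing).
The state is a dict: "clock": time; "joints": joint angles; "dq": joint speeds; "joint_efforts": joint torques, N m; "position": TCP position; "ee_rot": TCP orientation; "force": force on the tool from outside, world axes, zero at the start; "ft_torque": the same for the moment, N m; "width": opening from 0.0 (shut) to 1.0 (fully open); "gripper_force": force on a finger pad.
Only numpy, scipy, OpenCV 4.12 (cv2) and the standard library are available. Lean on these libraries where they do the work, as an engineer would, in place of code of your own. Each camera call takes 0.05 s, during which the arm holds its last target. There are 200 camera calls.

TASK

Set up the iron cookbook stand where it is: with a fingertip push (don't grip it) swing the folding leg on its back out until it comes up firmly against its stop, pressing it home with about half a kilo of push, well short of a kilo. Then tip the stand back and ease it down gently until it leans on the leg's rubber foot, without shoving it along the cart, and leave the other things as they are.

Things in the scene. Friction and masses are not known exactly. Their poses are not given: they have to be found in the camera images.
- stand: Teal enamelled cast-iron cookbook stand, about 3 kg, upright and loose on the cart. Open frame 250 wide, 190 high, 9 thick; ledge in front with a 28 high lip. Origin: middle of the lower rear edge, on the cart. x points out of its back, where the leg swings, y to the left seen from the front, z up. The frame fills x -9..0, y -125..125, z 4..190 mm, the ledge x -68..-9.
- top_rail (a point): Middle of the frame's top edge, the upper face of the top rail (250 long, 9 thick, 30 high), at x -4.5, y 0, z 190 mm in the stand's frame. About 1.5 N backwards here tips the upright stand.
- leg: The folding leg, a small light-grey steel gate on an upright hinge behind the frame's middle. Origin: on the hinge axis at cart level (stand x 8, y 0). Its x runs out along the leg, z up. Folded, x lies along the stand's +y; it opens clockwise seen from above until its rigid stop. It starts 28 to 63 degrees open. Stiff hinge: about 0.5 N at the post moves it, and it stays where left.
- post_top (a point): Upper end of the leg's post, 152 mm above the cart while upright. The post (18 along the leg, 8 thick, z 35..152) stands 85 from the hinge axis; a bar 7 thick (z 136..152) joins it to the hinge. The stop tab is bent by hand, so the leg stops anywhere within 6 degrees either side of the stand's +x: it must be felt. Over about 10 N here turns the stand.
- foot (a point): Lowest point of the rubber foot (ball of 8 radius) at the post's lower end, 85 mm from the hinge axis; 27 above the cart while the stand is upright, on the cart when the stand leans on it. It is rigid: ease it down until the cart is felt.
- canister: Stainless steel sugar canister with twist cap, 93 across, 149 high. Leave alone. Origin: middle of its underside.
- mug: Orange mug, 82 across, 95 high, one handle. Leave alone. Origin: middle of its underside.
- plate: Glass plate, 210 across, 18 high. Leave alone. Origin: middle of its underside.
- scraper: Blue plastic ice scraper lying flat, 230 long, 100 wide at the blade. Leave alone. Origin: on the cart under its middle; x towards the blade.
- fork: Wooden fork lying flat, 187 long. Leave alone. Origin: on the cart under its middle; x towards the tines.
- cinnamon: Small amber glass spice jar with a red cap, 44 across, 95 high. Leave alone. Origin: middle of its underside.
- heel_mid (a point): Middle of the round rubber strip (4 radius) along the stand's rear lower edge, at x -4, y 0, z 4 mm in the stand's frame: the line on which it rocks back (towards its +x). Tipped back more than about 0.12 rad it falls back by itself; on the open leg it comes to lean about 0.27 rad.

How it is judged:
By the outcome, as a careful person would: the job done as asked, in the order asked, and still so for the second after the job is handed in, with the robot touching nothing.
It also fails if it takes over 54 s, if anything falls off the work surface, if the arm or the gripper's body presses on something with over 40 N, if the wrist force passes 120 N, or if a joint passes its speed limit or range.

## Working session

There is one attempt and no reset: what is moved stays moved. The work goes in short steps, Python scripts to look and compute and a tool call to move; the robot and the scene stay as the last step left them, time stands still between calls to the robot, and variables do not carry over. Pictures are saved under pics/ and viewed, at most 10 in all, crops included, and the job is handed in when it is done.

Besides the shell and the picture viewer there is one more tool, called after ">>>" as name([rows], argument=value, ...), one row to a line, values as JSON. move_arm: Moves the arm, as the interface text tells. Scaled input: -1 to 1 covers 1000 mm each way for a shift and pi/2 rad each way for a turn. Its arguments: {"type":"object","properties":{"motion":{"type":"array","items":{"type":"object","properties":{"tx":{"type":"number"},"ty":{"type":"number"},"tz":{"type":"number"},"twist":{"type":"number"}}}},"gripper":{"type":"number"},"squeeze":{"type":"number"}},"required":["motion"]}

```bash
mkdir -p pics; ls; cat > h.py <<'E'
import numpy as np, cv2
from cell import arm
def ray(cam,p):
    c=arm.calibration(cam);K=np.array(c["K"]);T=np.array(c["T"]);k=c["k1"]
    u=np.array([p[0]*640,p[1]*480]) 
    d=np.array([(u[0]-K[0,2])/K[0,0],(u[1]-K[1,2])/K[1,1]]);s=d.copy()
    for _ in range(20): s=d/(1+k*(s@s))
    v=T[:3,:3]@np.array([s[0],s[1],1]);return T[:3,3],v/np.linalg.norm(v)
def atz(cam,p,z):
    o,v=ray(cam,p);return o+v*(z-o[2])/v[2]
def tri(a,pa,b,pb):
    o1,v1=ray(a,pa);o2,v2=ray(b,pb)
    t=np.linalg.lstsq(np.c_[v1,-v2],o2-o1,rcond=None)[0]
    q1=o1+t[0]*v1;q2=o2+t[1]*v2;return (q1+q2)/2,np.linalg.norm(q1-q2)
E
cat > a.py <<'E'
from h import *
np.set_printoptions(precision=4,suppress=True)
ims=[]
for c in("scene","side"):
    im=arm.get_image(c);cv2.imwrite(f"pics/{c}0.png",im[:,:,::-1])
    print(c,np.array(arm.calibration(c)["T"])[:3,3])
for n,z in(("stand",0),("top_rail",.19),("heel_mid",.004),("leg",0),("post_top",.152),("foot",.027),("canister",0),("mug",0),("cinnamon",0),("plate",0),("scraper",0),("fork",0)):
    P={}
    for c in("scene","side"):
        r=arm.place_of(c,n)
        if r: P[c]=r[0]["point"];print(n,c,r[0]["conf"],np.array(P[c])*[640,480],atz(c,P[c],z))
    if len(P)==2:print("   tri",*tri("scene",P["scene"],"side",P["side"]))
s=arm.observe();print(s)
E
python3 a.py
```

```text
pics
scene [ 0.9981 -0.7238  1.0591]
side [0.2973 1.0126 0.951 ]
stand scene 0.78 [307.776 259.296] [ 0.5205 -0.0042  0.    ]
stand side 0.88 [320.896 290.112] [ 0.5166 -0.0036  0.    ]
   tri [ 0.5183 -0.0039 -0.0011] 0.003282592592285039
top_rail scene 0.57 [304.384 212.784] [ 0.5178 -0.011   0.19  ]
top_rail side 0.88 [322.624 232.176] [ 0.5084 -0.0039  0.19  ]
   tri [ 0.5122 -0.0079  0.1856] 0.006118378022446742
heel_mid scene 0.62 [307.2   256.512] [0.5155 0.0007 0.004 ]
heel_mid side 0.74 [322.176 286.08 ] [ 0.5154 -0.0153  0.004 ]
   tri [ 0.5161 -0.0053  0.0118] 0.005763691881387362
leg scene 0.69 [310.016 263.712] [ 0.5343 -0.0143  0.    ]
leg side 0.19 [335.168 208.704] [ 0.5455 -0.3894  0.    ]
   tri [ 0.55   -0.1276  0.1563] 0.10339624118346288
post_top scene 0.8 [340.288 226.512] [0.6013 0.0272 0.152 ]
post_top side 0.6 [280.192 253.104] [0.6039 0.0461 0.152 ]
   tri [0.6026 0.0348 0.1445] 0.009417306336723694
foot scene 0.79 [340.096 258.912] [0.607  0.0254 0.027 ]
foot side 0.65 [286.208 289.104] [0.5991 0.0367 0.027 ]
   tri [0.6028 0.03   0.0199] 0.0032001565878165
[... 746 characters left out ...]
0318695372
fork scene 0.57 [225.728 378.816] [ 0.5519 -0.4093  0.    ]
fork side 0.56 [337.6   208.896] [ 0.5376 -0.3896  0.    ]
   tri [ 0.5434 -0.4062 -0.0129] 0.006071061864835179
{'clock': 1.3, 'joints': array([-0.1026,  0.4345,  0.025 ,  1.5732, -0.0116,  1.134 , -0.0751]), 'dq': array([ 0.0007,  0.0011,  0.    , -0.0004, -0.0011, -0.0008,  0.0004]), 'joint_efforts': array([  0.0006, -66.7669,   0.984 , -31.4799,  -0.0608,   0.033 ,
         0.    ]), 'position': array([ 0.625 , -0.    ,  0.2267]), 'ee_rot': array([ 2.2216,  2.2213, -0.    ]), 'force': array([-0.0974, -0.8032, -0.3681]), 'ft_torque': array([-0.0298,  0.0432,  0.0153]), 'gripper_force': 0.0, 'width': 1.0019026522833068}
```

View pics/scene0.png

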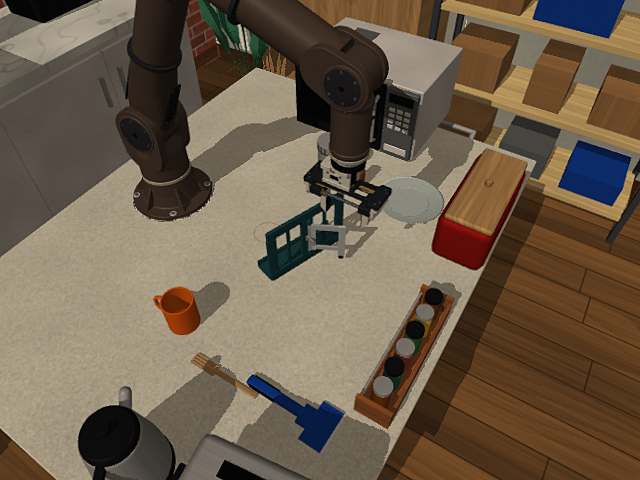

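View pics/side0.png

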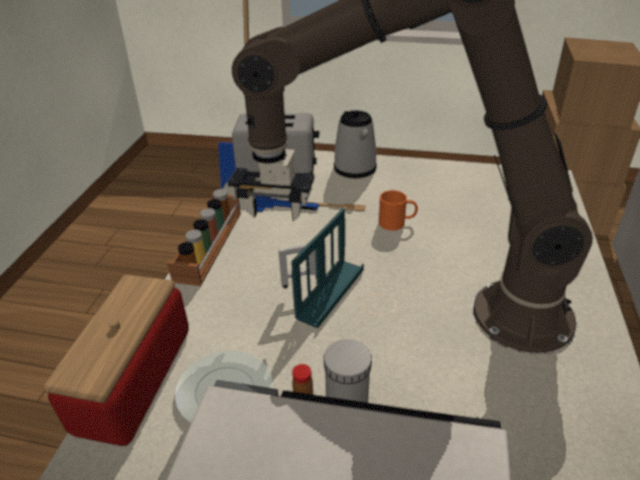

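```bash
python3 - <<'E'
from h import *
a=cv2.imread("pics/scene0.png")[185:305,240:380];b=cv2.imread("pics/side0.png")[195:345,260:390]
a=cv2.resize(a,None,fx=4,fy=4,interpolation=2);b=cv2.resize(b,None,fx=3,fy=3,interpolation=2)
o=np.zeros((480,800,3),np.uint8);o[:480,:400]=cv2.resize(a,(0,0),fx=1,fy=1)[:480,:400];
cv2.imwrite("pics/c.png",np.hstack([a[:450],b])[:, :800] if a.shape[1]+b.shape[1]<=800 else np.hstack([cv2.resize(a,(420,360)),cv2.copyMakeBorder(b[:,:380],0,0,0,0,0)[:360]]))
w=arm.get_image("wrist");cv2.imwrite("pics/w0.png",w[:,:,::-1])
for n,z in(("post_top",.152),("top_rail",.19),("stand",0),("leg",0),("foot",.027)):
    r=arm.place_of("wrist",n)
    if r: print(n,r[0]["conf"],r[0]["point"],atz("wrist",r[0]["point"],z))
for c in("scene","side"):
  for n in("leg","stand"):
    r=arm.regions_of(c,n)
    if r:
      cv2.imwrite(f"pics/m_{c}_{n}.png",r[0]["region"].astype(np.uint8)*255);ys,xs=np.where(r[0]["region"]);print(c,n,r[0]["conf"],xs.min(),xs.max(),ys.min(),ys.max(),len(xs))
E
```

```text
post_top 0.74 [0.3386, 0.4269] [0.56605574 0.02677823 0.152     ]
top_rail 0.87 [0.1722, 0.5833] [ 0.51653551 -0.00402929  0.19      ]
stand 0.56 [0.3289, 0.4192] [ 0.52160329 -0.00482409  0.        ]
leg 0.84 [0.3355, 0.4294] [ 0.52531547 -0.00960657  0.        ]
foot 0.72 [0.4634, 0.3421] [0.60552257 0.03343712 0.027     ]
scene leg 0.88 308 345 224 257 606
scene stand 0.71 258 345 193 279 3551
side leg 0.79 278 314 245 288 578
side stand 0.97 277 362 209 327 4960
```

View pics/w0.png

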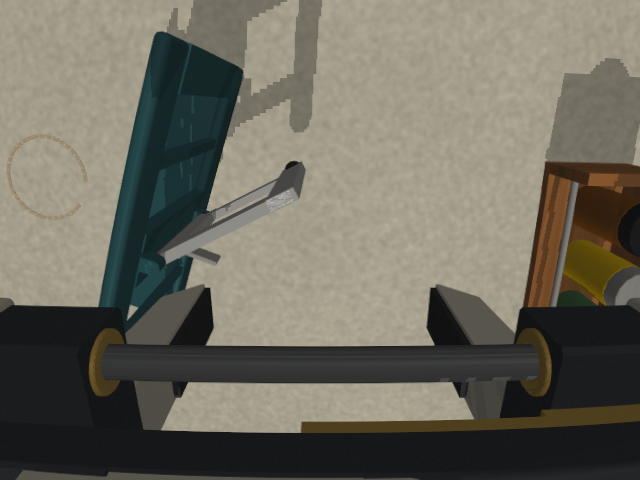

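View pics/c.png

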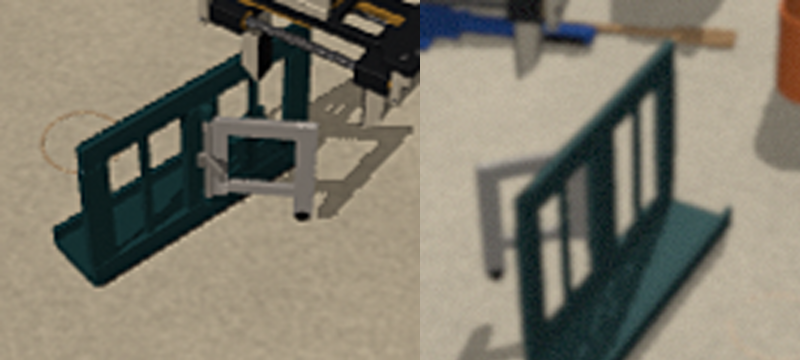

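```bash
python3 - <<'E'
from h import *
np.set_printoptions(precision=4,suppress=True)
f=lambda u,v,z:atz("wrist",[u/640,v/480],z)
for u,v,z in((156,34,.19),(188,42,.19),(102,305,.19),(120,305,.19),(163,257,.152),(300,166,.152),(303,190,.152),(275,209,.152),(289,166,.03)):print((u,v),f(u,v,z))
A=(f(156,34,.19)-f(102,305,.19));print("yaw",np.arctan2(-A[0],A[1]))
A=(f(188,42,.19)-f(120,305,.19));print("yaw",np.arctan2(-A[0],A[1]))
# silhouette check of rail side edge at bottom corner
print(arm.calibration("wrist"))
E
```

```text
(156, 34) [0.5535 0.1128 0.19  ]
(188, 42) [0.5676 0.109  0.19  ]
(102, 305) [ 0.5095 -0.0185  0.19  ]
(120, 305) [ 0.5196 -0.0184  0.19  ]
(163, 257) [ 0.5309 -0.0052  0.152 ]
(300, 166) [0.6143 0.0489 0.152 ]
(303, 190) [0.6159 0.0354 0.152 ]
(275, 209) [0.5996 0.0243 0.152 ]
(289, 166) [0.5992 0.0323 0.03  ]
yaw -0.32284024089222274
yaw -0.36026406559535257
{'K': array([[415.768 ,   0.    , 319.7676],
       [  0.    , 415.768 , 236.3389],
       [  0.    ,   0.    ,   1.    ]]), 'k1': -0.08506417170349773, 'T': array([[ 1.    ,  0.0001,  0.0003,  0.6253],
       [ 0.0002, -0.9543, -0.2989,  0.0806],
       [ 0.0002,  0.2989, -0.9543,  0.3844],
       [ 0.    ,  0.    ,  0.    ,  1.    ]])}
```

```bash
python3 - <<'E'
from h import *
np.set_printoptions(precision=4,suppress=True)
from scipy.optimize import least_squares
obs=[("wrist",156,34,-9,125,190),("wrist",188,42,0,125,190),("side",293,260.7,-4.5,125,190),("side",344,209.3,-4.5,-125,190),
("scene",266.7,234.3,-4.5,-125,190),("scene",273.3,279.7,0,-125,2),("scene",304.4,212.8,-4.5,0,190),("wrist",.1722*640,.5833*480,-4.5,0,190),("side",322.6,232.2,-4.5,0,190),("side",320.9,290.1,0,0,0)]
C={c:arm.calibration(c) for c in("scene","side","wrist")}
def proj(c,P):
    k=C[c];q=np.linalg.inv(k["T"])@np.r_[P,1];s=q[:2]/q[2];s=s*(1+k["k1"]*(s@s));return np.array([k["K"][0][0]*s[0]+k["K"][0][2],k["K"][1][1]*s[1]+k["K"][1][2]])
def W(p,x,y,z):c,s=np.cos(p[2]),np.sin(p[2]);return np.array([p[0]+(c*x-s*y)/1e3,p[1]+(s*x+c*y)/1e3,z/1e3])
def f(p):return np.concatenate([proj(o[0],W(p,*o[3:]))-o[1:3] for o in obs])
r=least_squares(f,[.52,-.004,-.3],loss="soft_l1");print(r.x);print(r.fun.reshape(-1,2))
p=r.x;h=W(p,8,0,0);print("hinge",h)
# leg fit: angle
lo=[("wrist",300,166,94,-4,152),("wrist",303,190,94,4,152),("wrist",289,166,85,0,30),("scene",340.3,226.5,85,0,152),("scene",340.1,258.9,85,0,27),("side",280.2,253.1,85,0,152),("side",286.2,289.1,85,0,27)]
def L(a,x,y,z):c,s=np.cos(a),np.sin(a);return np.array([h[0]+(c*x-s*y)/1e3,h[1]+(s*x+c*y)/1e3,z/1e3])
# leg mirrored sides uncertain -> use y as +- with world
for sg in(1,-1):
    g=lambda a:np.concatenate([proj(o[0],L(a[0],o[3],sg*o[4],o[5]))-o[1:3] for o in lo])
    q=least_squares(g,[.5],loss="soft_l1");print(sg,q.x,q.cost,"open deg",90-np.degrees(q.x[0]-p[2]),L(q.x[0],85,0,152));print(q.fun.reshape(-1,2))
E
```

```text
[ 0.5203 -0.0076 -0.3532]
[[ 3.5925 -0.228 ]
 [-9.1091 -1.3899]
 [-2.1048 -1.0169]
 [ 0.901  -2.776 ]
 [-3.1627 -0.3717]
 [-3.1151  1.9169]
 [ 0.4749 -1.4634]
 [-0.2346  3.525 ]
 [-2.9337 -0.8389]
 [-1.0723 -1.1573]]
hinge [ 0.5278 -0.0104  0.    ]
1 [0.4857] 60.77612020250296 open deg 41.932781155228696 [0.603  0.0293 0.152 ]
[[ -2.2537  33.2614]
 [-12.0362  -2.9825]
 [  4.4761   3.5012]
 [  0.9562  -0.2527]
 [ -0.5591  -1.5459]
 [  2.0988  -4.1757]
 [ -0.7599  -2.0785]]
-1 [0.5446] 43.97179971349412 open deg 38.560407497877286 [0.6005 0.0337 0.152 ]
[[-14.3983  12.7815]
 [ -9.8243   0.7496]
 [  1.4914  -1.6055]
 [  0.9718  -1.6793]
 [ -0.5397  -2.9497]
 [  2.6348  -2.9846]
 [ -0.2439  -0.8481]]
```

>>> move_arm([
  {"twist": 0.075},
  {"twist": 0.075},
  {"twist": 0.075},
  {"tx": 0.035, "ty": -0.006},
  {"tx": 0.03, "ty": -0.006},
  {"tz": 0.03},
  {"tz": 0.03},
  {"tz": 0.03},
  {},
], gripper=1)

```text
invalid input
```

```bash
cat > st.py <<'E'
from h import *
from scipy.spatial.transform import Rotation as R
np.set_printoptions(precision=4,suppress=True)
X0=np.array([.520,-.0076]);yw=-.353
def S(P):c,s=np.cos(yw),np.sin(yw);d=np.array(P)[:2]-X0;return np.round(1e3*np.array([c*d[0]+s*d[1],-s*d[0]+c*d[1],P[2]]),1)
def FS(F):c,s=np.cos(yw),np.sin(yw);return np.round([c*F[0]+s*F[1],-s*F[0]+c*F[1],F[2]],2)
def rep():
    s=arm.observe();A=R.from_rotvec(s["ee_rot"]).as_matrix()
    print("t",round(s["clock"],2),"standTCP",S(s["position"]),"F",FS(s["force"]),"toolyaw",np.arctan2(A[1,1],A[0,1]),"w",s["width"])
if __name__=="__main__":
    rep();w=arm.get_image("wrist");cv2.imwrite("pics/w1.png",w[:,:,::-1])
    for n,z in(("post_top",.152),("top_rail",.19),("foot",.027),("stand",0)):
        for c in("wrist","scene","side"):
            r=arm.place_of(c,n)
            if r: P=atz(c,r[0]["point"],z);print(n,c,r[0]["conf"],P,S(P))
E
python3 st.py
```

```text
t 1.8 standTCP [ 95.9  43.4 226.7] F [0.69 0.45 0.28] toolyaw -5.790615117856867e-05 w 0.9982264138997166
post_top wrist 0.57 [0.6016 0.0311 0.152 ] [ 63.2  64.5 152. ]
post_top scene 0.8 [0.6013 0.0272 0.152 ] [ 64.3  60.8 152. ]
post_top side 0.6 [0.6039 0.0461 0.152 ] [ 60.2  79.4 152. ]
top_rail wrist 0.94 [ 0.5173 -0.0039  0.19  ] [ -3.8   2.5 190. ]
top_rail scene 0.57 [ 0.5178 -0.011   0.19  ] [ -0.9  -3.9 190. ]
top_rail side 0.88 [ 0.5084 -0.0039  0.19  ] [-12.2  -0.6 190. ]
foot wrist 0.72 [0.6027 0.0315 0.027 ] [64.1 65.2 27. ]
foot scene 0.79 [0.607  0.0254 0.027 ] [70.3 61.  27. ]
foot side 0.65 [0.5991 0.0367 0.027 ] [58.9 68.9 27. ]
stand wrist 0.72 [ 0.5226 -0.004  -0.    ] [ 1.3  4.3 -0. ]
stand scene 0.78 [ 0.5205 -0.0042  0.    ] [-0.7  3.3  0. ]
stand side 0.88 [ 0.5166 -0.0036  0.    ] [-4.5  2.6  0. ]
```

View pics/w1.png

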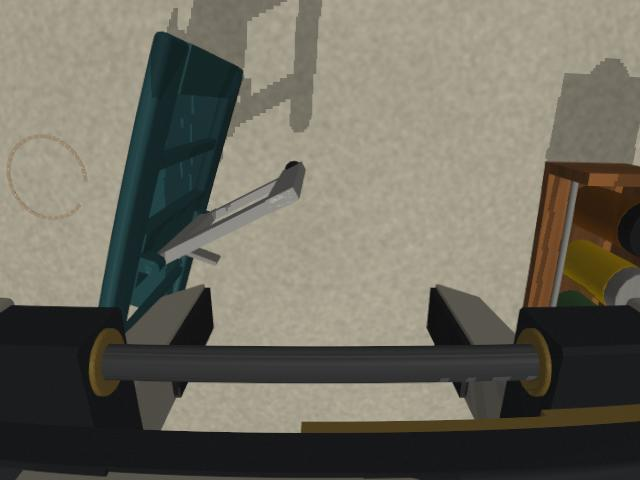

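The picture is unchanged: the move was refused. The leg's post is at about (295,180) and the rail at the left. I'll resend it with complete rows.

>>> move_arm([
  {"tx": 0, "ty": 0, "tz": 0, "twist": 0.075},
  {"tx": 0, "ty": 0, "tz": 0, "twist": 0.075},
  {"tx": 0, "ty": 0, "tz": 0, "twist": 0.075},
  {"tx": 0.035, "ty": -0.006, "tz": 0, "twist": 0},
  {"tx": 0.03, "ty": -0.006, "tz": 0, "twist": 0},
  {"tx": 0, "ty": 0, "tz": 0.03, "twist": 0},
  {"tx": 0, "ty": 0, "tz": 0.03, "twist": 0},
  {"tx": 0, "ty": 0, "tz": 0.03, "twist": 0},
  {"tx": 0, "ty": 0, "tz": 0, "twist": 0},
], gripper=1)

```text
clock: 3.35
position: [0.6334, 0.0648, 0.1328]
ee_rot: [-2.575, -1.795, 0.01]
force: [-0.4, 0.1, -0.1]
width: 0.267
gripper_force: 0.0
```

```bash
python3 st.py
```

```text
t 3.35 standTCP [ 81.4 107.2 132.8] F [-0.4  -0.07 -0.13] toolyaw -0.35328356630581204 w 0.2667301937562506
post_top wrist 0.88 [0.604  0.0275 0.152 ] [ 66.7  62.  152. ]
post_top scene 0.8 [0.6013 0.0272 0.152 ] [ 64.3  60.8 152. ]
post_top side 0.6 [0.6039 0.0461 0.152 ] [ 60.2  79.4 152. ]
top_rail scene 0.57 [ 0.5178 -0.011   0.19  ] [ -0.9  -3.9 190. ]
top_rail side 0.88 [ 0.5084 -0.0039  0.19  ] [-12.2  -0.6 190. ]
foot wrist 0.78 [0.6087 0.0301 0.027 ] [70.2 66.1 27. ]
foot scene 0.79 [0.607  0.0254 0.027 ] [70.3 61.  27. ]
foot side 0.65 [0.5991 0.0367 0.027 ] [58.9 68.9 27. ]
stand scene 0.78 [ 0.5205 -0.0042  0.    ] [-0.7  3.3  0. ]
stand side 0.88 [ 0.5166 -0.0036  0.    ] [-4.5  2.6  0. ]
```

View pics/w1.png

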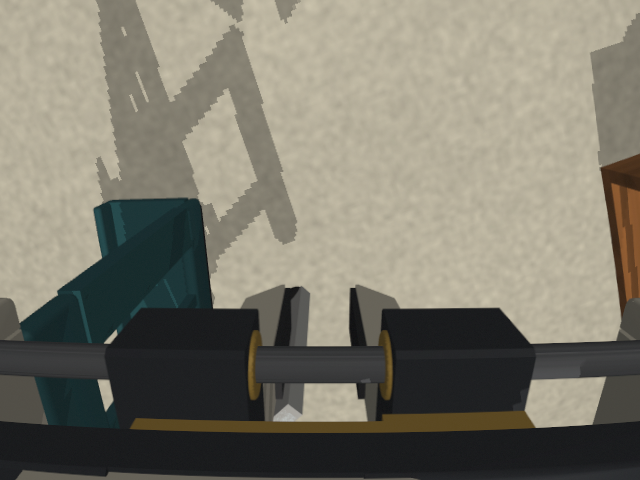

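>>> move_arm([
  {"tx": -0.005, "ty": 0.002, "tz": 0, "twist": 0},
  {"tx": -0.005, "ty": 0.002, "tz": 0, "twist": 0},
  {"tx": -0.005, "ty": 0.002, "tz": 0, "twist": 0},
  {"tx": -0.005, "ty": 0.002, "tz": 0, "twist": 0},
  {"tx": -0.005, "ty": 0.002, "tz": 0, "twist": 0},
  {"tx": -0.006, "ty": 0.002, "tz": 0, "twist": 0},
  {"tx": -0.006, "ty": 0.002, "tz": 0, "twist": 0},
  {"tx": -0.006, "ty": 0.001, "tz": 0, "twist": 0},
  {"tx": -0.006, "ty": 0.001, "tz": 0, "twist": 0},
  {"tx": -0.006, "ty": 0, "tz": 0, "twist": 0},
  {"tx": -0.006, "ty": 0, "tz": 0, "twist": 0},
  {"tx": -0.006, "ty": 0, "tz": 0, "twist": 0},
])

```text
clock: 5.2
position: [0.6278, -0.0037, 0.1368]
ee_rot: [-2.577, -1.796, 0.0]
force: [0.1, -0.3, -0.6]
width: 0.008
gripper_force: 0.0
```

```bash
python3 -c "
from st import *
rep()
for c in('wrist','scene','side'):
    r=arm.place_of(c,'post_top')
    if r: print(c,r[0]['conf'],S(atz(c,r[0]['point'],.152)))
rep()
arm.get_image('scene');im=arm.get_image('scene');cv2.imwrite('pics/s1.png',cv2.resize(im[160:300,220:400,::-1],None,fx=4,fy=4,interpolation=2))"
```

```text
t 5.2 standTCP [ 99.8  40.9 136.8] F [ 0.17 -0.28 -0.55] toolyaw -0.35343946357524086 w 0.008031378023516533
wrist 0.88 [ 82.7  -6.6 152. ]
scene 0.8 [ 64.3  60.8 152. ]
side 0.6 [ 60.2  79.4 152. ]
t 5.35 standTCP [100.   40.9 136.8] F [ 0.08 -0.2   1.1 ] toolyaw -0.3542825147647072 w 0.006699108735057507
```

View pics/s1.png

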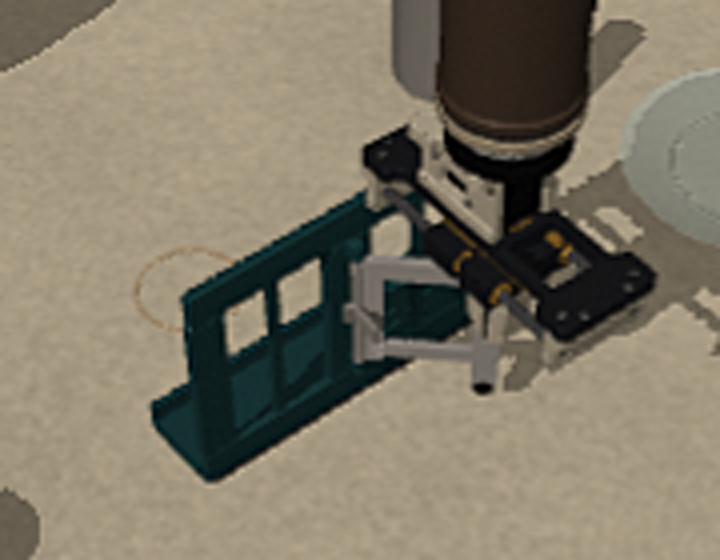

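The leg has been swung out, with the finger behind the post at about (490,310) in the crop. I'll continue slower and feel for the stop.

>>> move_arm([
  {"tx": -0.004, "ty": 0, "tz": 0, "twist": 0},
  {"tx": -0.004, "ty": 0, "tz": 0, "twist": 0},
  {"tx": -0.003, "ty": 0, "tz": 0, "twist": 0},
  {"tx": 0, "ty": 0, "tz": 0, "twist": 0},
])

```text
clock: 5.85
position: [0.6241, -0.0145, 0.1368]
ee_rot: [2.578, 1.795, -0.0]
force: [-0.0, 0.5, 0.0]
width: 0.008
gripper_force: 0.0
```

>>> move_arm([
  {"tx": -0.002, "ty": 0, "tz": 0, "twist": 0},
  {"tx": -0.002, "ty": 0, "tz": 0, "twist": 0},
  {"tx": 0, "ty": 0, "tz": 0, "twist": 0},
])

```text
clock: 6.15
position: [0.6228, -0.0178, 0.1367]
ee_rot: [2.578, 1.796, -0.0]
force: [0.4, 0.3, -0.4]
width: 0.004
gripper_force: 0.0
```

>>> move_arm([
  {"tx": -0.002, "ty": 0, "tz": 0, "twist": 0},
  {"tx": 0, "ty": 0, "tz": 0, "twist": 0},
])

```text
clock: 6.35
position: [0.6221, -0.0195, 0.1368]
ee_rot: [2.578, 1.796, -0.0]
force: [-0.3, -0.8, -0.1]
width: 0.004
gripper_force: 0.0
```

>>> move_arm([
  {"tx": -0.002, "ty": 0, "tz": 0, "twist": 0},
  {"tx": 0, "ty": 0, "tz": 0, "twist": 0},
])

```text
clock: 6.55
position: [0.6214, -0.0215, 0.1368]
ee_rot: [2.578, 1.796, -0.0]
force: [-0.2, 0.1, 0.1]
width: 0.007
gripper_force: 0.0
```

>>> move_arm([
  {"tx": -0.001, "ty": 0, "tz": 0, "twist": 0},
  {"tx": 0, "ty": 0, "tz": 0, "twist": 0},
])

```text
clock: 6.75
position: [0.6211, -0.0222, 0.1367]
ee_rot: [2.578, 1.796, -0.0]
force: [0.5, 0.0, -0.2]
width: 0.01
gripper_force: 0.0
```

>>> move_arm([
  {"tx": -0.001, "ty": 0, "tz": 0, "twist": 0},
  {"tx": -0.001, "ty": 0, "tz": 0, "twist": 0},
  {"tx": 0, "ty": 0, "tz": 0, "twist": 0},
])

```text
clock: 7.05
position: [0.6204, -0.0242, 0.1367]
ee_rot: [2.578, 1.796, -0.0]
force: [0.0, 0.0, 0.1]
width: 0.004
gripper_force: 0.0
```

>>> move_arm([
  {"tx": -0.001, "ty": 0, "tz": 0, "twist": 0},
  {"tx": 0, "ty": 0, "tz": 0, "twist": 0},
])

```text
clock: 7.25
position: [0.6201, -0.025, 0.1367]
ee_rot: [2.578, 1.796, -0.0]
force: [0.5, 0.6, -0.2]
width: 0.004
gripper_force: 0.0
```

>>> move_arm([
  {"tx": -0.001, "ty": 0, "tz": 0, "twist": 0},
  {"tx": -0.001, "ty": 0, "tz": 0, "twist": 0},
  {"tx": 0, "ty": 0, "tz": 0, "twist": 0},
])

```text
clock: 7.55
position: [0.6193, -0.027, 0.1367]
ee_rot: [2.578, 1.796, -0.0]
force: [-0.1, 0.0, 0.9]
width: 0.0
gripper_force: 0.0
```

>>> move_arm([
  {"tx": -0.001, "ty": 0, "tz": 0, "twist": 0},
  {"tx": 0, "ty": 0, "tz": 0, "twist": 0},
])

```text
clock: 7.75
position: [0.619, -0.0278, 0.1367]
ee_rot: [2.578, 1.796, -0.0]
force: [-0.1, 0.3, -0.6]
width: 0.004
gripper_force: 0.0
```

>>> move_arm([
  {"tx": -0.001, "ty": 0, "tz": 0, "twist": 0},
  {"tx": -0.001, "ty": 0, "tz": 0, "twist": 0},
  {"tx": 0, "ty": 0, "tz": 0, "twist": 0},
])

```text
clock: 8.05
position: [0.6183, -0.0298, 0.1367]
ee_rot: [2.578, 1.796, -0.0]
force: [0.5, -0.7, -0.0]
width: 0.005
gripper_force: 0.0
```

>>> move_arm([
  {"tx": -0.001, "ty": 0, "tz": 0, "twist": 0},
  {"tx": 0, "ty": 0, "tz": 0, "twist": 0},
])

```text
clock: 8.25
position: [0.618, -0.0307, 0.1368]
ee_rot: [2.577, 1.796, -0.0]
force: [0.3, 1.2, -0.3]
width: 0.003
gripper_force: 0.0
```

```bash
python3 -c "
from st import *
rep()
im=arm.get_image('scene');im2=arm.get_image('side');
o=np.hstack([cv2.resize(im[190:290,250:350,::-1],(400,400),interpolation=2),cv2.resize(im2[200:330,250:380,::-1],(400,400),interpolation=2)])
cv2.imwrite('pics/s2.png',o)
for c in('scene','side'):
  for n,z in(('post_top',.152),('foot',.027),('top_rail',.19)):
    r=arm.place_of(c,n)
    if r: print(c,n,r[0]['conf'],S(atz(c,r[0]['point'],z)))
rep()"
```

```text
t 8.25 standTCP [ 99.9  12.2 136.8] F [-0.1   1.25 -0.33] toolyaw -0.353657802935374 w 0.0025873326779931936
scene foot 0.56 [62.7 64.1 27. ]
scene top_rail 0.81 [ -2.5  -2.7 190. ]
side post_top 0.6 [ 64.3  80.5 152. ]
side foot 0.7 [71.3 70.  27. ]
side top_rail 0.78 [ -5.2  -5.5 190. ]
t 8.65 standTCP [ 99.9  12.4 136.7] F [-0.35  0.14  0.42] toolyaw -0.3535118665009226 w 0.004520971831132211
```

View pics/s2.png

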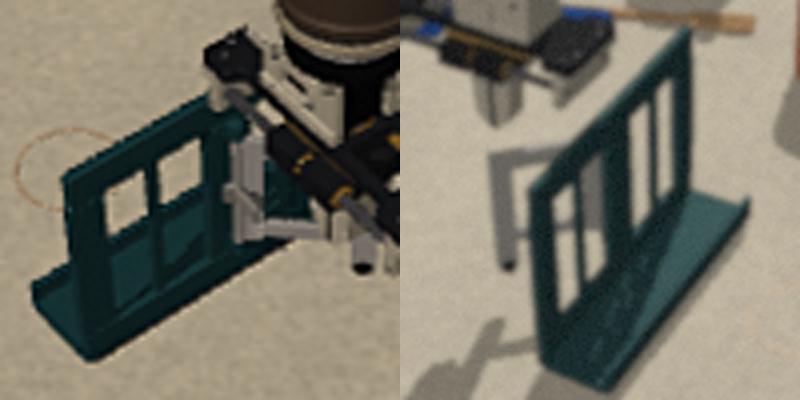

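The picture shows the leg still at its start angle, with the post at about (505,210) on the right. The finger passed just outside its tip, so I'll go back round and come in closer to the stand.

>>> move_arm([
  {"tx": 0.04, "ty": 0, "tz": 0, "twist": 0},
  {"tx": 0.04, "ty": 0, "tz": 0, "twist": 0},
  {"tx": 0.025, "ty": 0, "tz": 0, "twist": 0},
  {"tx": 0, "ty": -0.02, "tz": 0, "twist": 0},
  {"tx": 0, "ty": -0.016, "tz": 0, "twist": 0},
  {"tx": -0.01, "ty": 0, "tz": 0, "twist": 0},
  {"tx": -0.01, "ty": 0, "tz": 0, "twist": 0},
  {"tx": -0.01, "ty": 0, "tz": 0, "twist": 0},
  {"tx": -0.005, "ty": 0, "tz": 0, "twist": 0},
  {"tx": -0.005, "ty": 0.002, "tz": 0, "twist": 0},
  {"tx": -0.005, "ty": 0.002, "tz": 0, "twist": 0},
  {"tx": -0.005, "ty": 0.002, "tz": 0, "twist": 0},
])

```text
clock: 9.85
position: [0.6091, 0.031, 0.1367]
ee_rot: [2.577, 1.796, 0.0]
force: [0.8, 1.2, 0.7]
width: 0.006
gripper_force: 0.6
```

```bash
cat > lk.py <<'E'
from st import *
rep()
im2=arm.get_image('side')
for n,z in(('post_top',.152),('foot',.027),('top_rail',.19)):
    r=arm.place_of('side',n)
    if r: print(n,r[0]['conf'],S(atz('side',r[0]['point'],z)))
rep()
E
python3 lk.py
```

```text
t 9.85 standTCP [ 70.3  67.  136.7] F [0.38 1.38 0.69] toolyaw -0.3535196766845009 w 0.005897529494092467
post_top 0.81 [ 74.2  56.5 152. ]
foot 0.69 [93.2 51.6 27. ]
top_rail 0.63 [ -3.1   0.1 190. ]
t 10.05 standTCP [ 69.6  66.9 136.4] F [ 0.17 -0.06  0.62] toolyaw -0.354005764982531 w 0.0067632811149018575
```

>>> move_arm([
  {"tx": -0.004, "ty": 0.002, "tz": 0, "twist": 0},
  {"tx": -0.004, "ty": 0.002, "tz": 0, "twist": 0},
  {"tx": -0.004, "ty": 0.002, "tz": 0, "twist": 0},
  {"tx": -0.004, "ty": 0.002, "tz": 0, "twist": 0},
  {"tx": -0.004, "ty": 0.002, "tz": 0, "twist": 0},
  {"tx": -0.004, "ty": 0.002, "tz": 0, "twist": 0},
  {"tx": -0.004, "ty": 0.002, "tz": 0, "twist": 0},
  {"tx": 0, "ty": 0, "tz": 0, "twist": 0},
])

```text
clock: 10.85
position: [0.6124, -0.0008, 0.1368]
ee_rot: [2.578, 1.794, -0.0]
force: [0.1, -0.1, 0.0]
width: 0.005
gripper_force: 0.0
```

```bash
python3 lk.py
```

```text
t 10.85 standTCP [ 84.4  38.4 136.8] F [ 0.1  -0.1   0.03] toolyaw -0.35469529430052826 w 0.0047537734959774616
post_top 0.65 [ 91.1  31.8 152. ]
foot 0.58 [98.2 17.3 27. ]
top_rail 0.96 [-14.4   2.  190. ]
t 11.05 standTCP [ 83.9  39.6 136.8] F [0.38 0.47 0.21] toolyaw -0.3532779525989816 w 0.0037944332886903974
```

>>> move_arm([
  {"tx": -0.003, "ty": 0.002, "tz": 0, "twist": 0},
  {"tx": -0.003, "ty": 0.002, "tz": 0, "twist": 0},
  {"tx": -0.002, "ty": 0.002, "tz": 0, "twist": 0},
  {"tx": -0.002, "ty": 0.002, "tz": 0, "twist": 0},
  {"tx": 0, "ty": 0, "tz": 0, "twist": 0},
])

```text
clock: 11.55
position: [0.6166, -0.0124, 0.1368]
ee_rot: [2.578, 1.795, 0.0]
force: [0.6, -0.1, -0.3]
width: 0.005
gripper_force: 0.0
```

>>> move_arm([
  {"tx": -0.001, "ty": 0.001, "tz": 0, "twist": 0},
  {"tx": -0.001, "ty": 0.001, "tz": 0, "twist": 0},
  {"tx": 0, "ty": 0, "tz": 0, "twist": 0},
])

```text
clock: 11.85
position: [0.6177, -0.0145, 0.1367]
ee_rot: [2.578, 1.796, -0.0]
force: [0.5, -0.8, -1.2]
width: 0.006
gripper_force: 0.1
```

>>> move_arm([
  {"tx": -0.001, "ty": 0.001, "tz": 0, "twist": 0},
  {"tx": 0, "ty": 0, "tz": 0, "twist": 0},
])

```text
clock: 12.05
position: [0.6183, -0.0157, 0.1368]
ee_rot: [2.577, 1.796, 0.0]
force: [0.8, 0.8, 0.4]
width: 0.002
gripper_force: 0.1
```

>>> move_arm([
  {"tx": -0.001, "ty": 0, "tz": 0, "twist": 0},
  {"tx": -0.001, "ty": 0, "tz": 0, "twist": 0},
  {"tx": 0, "ty": 0, "tz": 0, "twist": 0},
])

```text
clock: 12.35
position: [0.6175, -0.0177, 0.1368]
ee_rot: [2.577, 1.796, 0.0]
force: [0.4, 0.8, -0.3]
width: 0.011
gripper_force: 0.1
```

>>> move_arm([
  {"tx": -0.001, "ty": 0, "tz": 0, "twist": 0},
  {"tx": 0, "ty": 0, "tz": 0, "twist": 0},
])

```text
clock: 12.55
position: [0.6171, -0.0186, 0.1368]
ee_rot: [2.577, 1.796, -0.0]
force: [-0.1, 0.7, 0.4]
width: 0.005
gripper_force: 0.1
```

>>> move_arm([
  {"tx": -0.001, "ty": 0, "tz": 0, "twist": 0},
  {"tx": 0, "ty": 0, "tz": 0, "twist": 0},
])

```text
clock: 12.75
position: [0.6168, -0.0195, 0.1368]
ee_rot: [2.578, 1.796, -0.0]
force: [1.6, -0.6, 0.0]
width: 0.005
gripper_force: 0.2
```

>>> move_arm([
  {"tx": -0.001, "ty": 0, "tz": 0, "twist": 0},
  {"tx": 0, "ty": 0, "tz": 0, "twist": 0},
])

```text
clock: 12.95
position: [0.6164, -0.0205, 0.1367]
ee_rot: [2.578, 1.796, -0.0]
force: [0.1, -0.3, 0.3]
width: 0.005
gripper_force: 0.2
```

>>> move_arm([
  {"tx": -0.001, "ty": 0, "tz": 0, "twist": 0},
  {"tx": 0, "ty": 0, "tz": 0, "twist": 0},
])

```text
clock: 13.15
position: [0.6161, -0.0214, 0.1368]
ee_rot: [2.577, 1.796, 0.0]
force: [-0.3, -0.2, 0.0]
width: 0.008
gripper_force: 0.1
```

>>> move_arm([
  {"tx": -0.001, "ty": 0, "tz": 0, "twist": 0},
  {"tx": 0, "ty": 0, "tz": 0, "twist": 0},
])

```text
clock: 13.35
position: [0.6157, -0.0224, 0.1367]
ee_rot: [2.578, 1.796, -0.0]
force: [1.0, 0.4, 0.0]
width: 0.003
gripper_force: 0.1
```

>>> move_arm([
  {"tx": -0.001, "ty": 0, "tz": 0, "twist": 0},
  {"tx": 0, "ty": 0, "tz": 0, "twist": 0},
])

```text
clock: 13.55
position: [0.6153, -0.0233, 0.1367]
ee_rot: [2.578, 1.796, -0.0]
force: [0.2, -0.4, -0.3]
width: 0.003
gripper_force: 0.1
```

>>> move_arm([
  {"tx": -0.001, "ty": 0, "tz": 0, "twist": 0},
  {"tx": 0, "ty": 0, "tz": 0, "twist": 0},
])

```text
clock: 13.75
position: [0.615, -0.0242, 0.1367]
ee_rot: [2.578, 1.796, -0.0]
force: [-0.5, -0.4, 0.6]
width: 0.004
gripper_force: 0.1
```

>>> move_arm([
  {"tx": -0.001, "ty": 0, "tz": 0, "twist": 0},
  {"tx": 0, "ty": 0, "tz": 0, "twist": 0},
])

```text
clock: 13.95
position: [0.6147, -0.0252, 0.1367]
ee_rot: [2.578, 1.796, -0.0]
force: [0.1, 0.1, 0.7]
width: 0.005
gripper_force: 0.2
```

```bash
python3 lk.py
```

```text
t 13.95 standTCP [ 94.9  16.2 136.7] F [0.07 0.15 0.75] toolyaw -0.353694923084529 w 0.004519519170932987
post_top 0.95 [ 95.2   7.1 152. ]
foot 0.77 [92.2 -3.8 27. ]
top_rail 0.81 [-12.   12.8 190. ]
t 14.15 standTCP [ 94.8  16.3 136.7] F [-0.26 -0.96  0.36] toolyaw -0.3535619335548347 w 0.002843171770309541
```

>>> move_arm([
  {"tx": -0.001, "ty": 0, "tz": 0, "twist": 0},
  {"tx": 0, "ty": 0, "tz": 0, "twist": 0},
])

```text
clock: 14.35
position: [0.6143, -0.0261, 0.1367]
ee_rot: [-2.578, -1.796, 0.0]
force: [0.6, -0.2, 0.2]
width: 0.004
gripper_force: 0.2
```

>>> move_arm([
  {"tx": -0.001, "ty": 0, "tz": 0, "twist": 0},
  {"tx": 0, "ty": 0, "tz": 0, "twist": 0},
])

```text
clock: 14.55
position: [0.614, -0.0267, 0.1367]
ee_rot: [-2.577, -1.796, -0.0]
force: [1.0, 1.4, -0.4]
width: 0.004
gripper_force: 0.6
```

>>> move_arm([
  {"tx": -0.001, "ty": 0, "tz": 0, "twist": 0},
  {"tx": 0, "ty": 0, "tz": 0, "twist": 0},
])

```text
clock: 14.75
position: [0.6139, -0.0271, 0.1368]
ee_rot: [-2.577, -1.797, -0.001]
force: [1.0, 3.0, -0.8]
width: 0.008
gripper_force: 1.7
```

The stop is felt: force is up to about 3 N. A millimetre more.

>>> move_arm([
  {"tx": -0.001, "ty": 0, "tz": 0, "twist": 0},
  {"tx": 0, "ty": 0, "tz": 0, "twist": 0},
])

```text
clock: 14.95
position: [0.6137, -0.0275, 0.1368]
ee_rot: [-2.576, -1.797, -0.002]
force: [2.1, 5.7, -0.7]
width: 0.007
gripper_force: 2.9
```

>>> move_arm([
  {"tx": 0, "ty": 0, "tz": 0, "twist": 0},
  {"tx": 0, "ty": 0, "tz": 0, "twist": 0},
])

```text
clock: 15.15
position: [0.6137, -0.0275, 0.1368]
ee_rot: [-2.576, -1.797, -0.002]
force: [2.4, 4.7, -0.6]
width: 0.007
gripper_force: 2.9
```

>>> move_arm([
  {"tx": 0.01, "ty": 0, "tz": 0, "twist": 0},
  {"tx": 0.02, "ty": 0, "tz": 0, "twist": 0},
  {"tx": 0, "ty": 0, "tz": -0.04, "twist": 0},
  {"tx": 0, "ty": 0, "tz": -0.04, "twist": 0},
  {"tx": 0, "ty": 0, "tz": -0.03, "twist": 0},
  {"tx": -0.015, "ty": -0.035, "tz": 0, "twist": 0},
  {"tx": -0.015, "ty": -0.035, "tz": 0, "twist": 0},
  {"tx": -0.013, "ty": -0.03, "tz": 0, "twist": 0},
  {"tx": 0, "ty": 0, "tz": 0, "twist": 0},
], gripper=0.35)

```text
clock: 16.05
position: [0.5112, -0.0072, 0.247]
ee_rot: [-2.578, -1.795, 0.003]
force: [0.5, -0.0, 0.3]
width: 0.324
gripper_force: 0.0
```

```bash
python3 -c "
from st import *
rep()
im=arm.get_image('wrist');cv2.imwrite('pics/w3.png',im[:,:,::-1]);print(arm.calibration('wrist')['T'])
for c in('side','scene'):arm.get_image(c)
for c in('wrist','side','scene'):
  for n,z in(('post_top',.152),('foot',.027),('top_rail',.19),('stand',0)):
    r=arm.place_of(c,n)
    if r: print(c,n,r[0]['conf'],np.array(r[0]['point'])*[640,480],S(atz(c,r[0]['point'],z)))
rep()
"
```

```text
t 16.05 standTCP [ -8.4  -2.7 247. ] F [0.49 0.18 0.28] toolyaw -0.3543759222347055 w 0.3243657091616769
[[ 0.9381 -0.3306 -0.1035  0.542 ]
 [-0.3464 -0.895  -0.2808  0.0688]
 [ 0.0002  0.2993 -0.9542  0.4049]
 [ 0.      0.      0.      1.    ]]
wrist post_top 0.7 [470.912 235.824] [ 93.8   1.8 152. ]
wrist foot 0.83 [427.52  190.176] [96.2  7.1 27. ]
wrist top_rail 0.71 [327.488 252.096] [  0.5   4.5 190. ]
wrist stand 0.63 [328.    188.208] [4.2 3.5 0. ]
side post_top 0.97 [286.592 235.392] [ 87.2  12.2 152. ]
side foot 0.78 [286.784 273.312] [92.7 16.6 27. ]
side top_rail 0.61 [318.912 232.416] [ -4.9   4.7 190. ]
side stand 0.85 [317.184 289.824] [ 4.5  6.5 -0. ]
scene post_top 0.56 [329.728 243.6  ] [ 92.7   3.2 152. ]
scene foot 0.76 [329.6  275.28] [96.4  3.  27. ]
scene top_rail 0.87 [307.776 211.92 ] [  1.9   4.6 190. ]
scene stand 0.63 [309.312 259.488] [2.5 6.3 0. ]
t 16.8 standTCP [ -5.   -0.5 246.7] F [ 0.72 -0.21  0.44] toolyaw -0.35349408047768327 w 0.32549357768760073
```

View pics/w3.png

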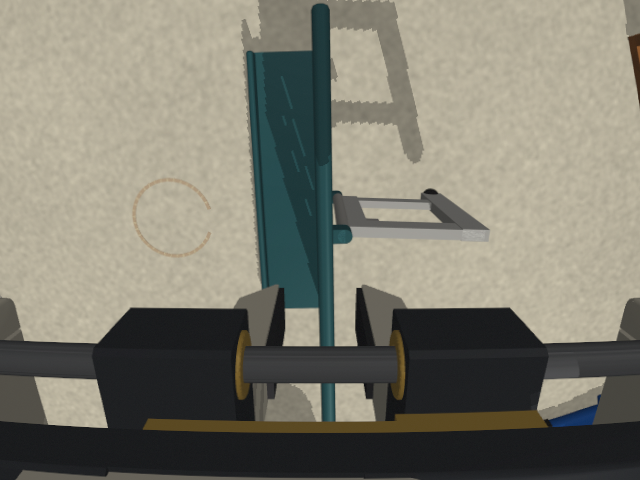

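The leg is open at about right angles to the frame, with its tip at (480,233). The rail runs straight up between the fingers at column 320–328. I'll measure the rail more exactly.

```bash
python3 -c "
from st import *
im=arm.get_image('wrist');rep()
for r in(20,60,120,180,270,290,410):
    row=im[r].astype(int);t=(row[:,1]-row[:,0]>15);c=np.where(t)[0];c=c[(c>240)&(c<345)]
    if len(c):print(r,c.min(),c.max(),row[c.max()-8:c.max()+4,1],S(atz('wrist',[c.max()/640,r/480],.19)),S(atz('wrist',[c.max()/640,r/480],.175)))
"
```

```text
t 16.85 standTCP [ -5.1  -0.5 246.7] F [ 0.53 -0.31 -0.33] toolyaw -0.35354378998014835 w 0.32473442521775986
20 305 321 [ 57  56  58  58  55  53  51  49  45  97 124 127] [ -3.9 120.7 190. ] [ -3.9 123.5 175. ]
60 242 322 [ 57  58  58  58  56  53  51  50  44 162 178 178] [ -3.5 102.5 190. ] [ -3.4 104.1 175. ]
120 246 323 [ 57  57  56  57  57  54  52  52  46  96 123 126] [ -2.9  74.1 190. ] [ -2.8  73.6 175. ]
180 250 324 [ 76  76  80  87  83  75  71  69  59 133 173 179] [ -2.4  43.8 190. ] [ -2.2  41.2 175. ]
270 257 326 [ 76  80  85  92  87  77  73  68  55 158 178 178] [ -1.1  -6.5 190. ] [ -0.9 -12.5 175. ]
290 284 326 [ 75  78  85  90  90  84  75  71  60 127 169 178] [ -1.1 -18.6 190. ] [ -0.8 -25.5 175. ]
410 316 328 [ 74  80  88  95 102  98  88  77  64 104 164 174] [   0.6 -102.   190. ] [   1.  -114.8  175. ]
```

>>> move_arm([
  {"tx": 0, "ty": -0.001, "tz": 0.02, "twist": -0.013},
  {"tx": 0, "ty": 0, "tz": 0.02, "twist": 0},
  {"tx": 0, "ty": 0, "tz": 0.015, "twist": 0},
  {"tx": 0, "ty": 0, "tz": 0.01, "twist": 0},
  {"tx": 0, "ty": 0, "tz": 0.01, "twist": 0},
  {"tx": 0, "ty": 0, "tz": 0, "twist": 0},
])

```text
clock: 17.45
position: [0.5135, -0.006, 0.1708]
ee_rot: [-2.558, -1.822, 0.002]
force: [0.3, 0.3, 0.1]
width: 0.327
gripper_force: 0.0
```

>>> move_arm([
  {"tx": 0, "ty": 0, "tz": 0, "twist": 0},
  {"tx": 0, "ty": 0, "tz": 0, "twist": 0},
  {"tx": 0, "ty": 0, "tz": 0, "twist": 0},
  {"tx": 0, "ty": 0, "tz": 0, "twist": 0},
], gripper=0.65, squeeze=3)

```text
clock: 17.85
position: [0.5143, -0.006, 0.1722]
ee_rot: [2.559, 1.822, 0.001]
force: [0.4, -0.1, -0.3]
width: 0.173
gripper_force: 0.0
```

```bash
sed -i 's/yw=-.353/yw=-.333/' st.py; python3 -c "
from st import *
im=arm.get_image('wrist');rep()
for r in(20,60,120,180,240):
    row=im[r].astype(int);t=(row[:,1]-row[:,0]>15);c=np.where(t)[0];c=c[(c>200)&(c<345)]
    if len(c):print(r,c.min(),c.max(),S(atz('wrist',[c.max()/640,r/480],.19)))
"
```

```text
t 17.9 standTCP [ -5.9  -0.3 172. ] F [ 0.31  0.57 -0.73] toolyaw -0.3330191805811718 w 0.1734162298516072
20 307 332 [ -1.7 106.8 190. ]
60 228 333 [ -1.3  95.  190. ]
120 231 332 [ -1.5  76.4 190. ]
180 234 332 [ -1.3  56.7 190. ]
240 238 331 [ -1.5  35.3 190. ]
```

>>> move_arm([
  {"tx": 0, "ty": 0.002, "tz": 0, "twist": 0},
  {"tx": 0, "ty": 0.002, "tz": 0, "twist": 0},
  {"tx": 0, "ty": 0.002, "tz": 0, "twist": 0},
  {"tx": 0, "ty": 0.002, "tz": 0, "twist": 0},
  {"tx": 0, "ty": 0.002, "tz": 0, "twist": 0},
  {"tx": 0, "ty": 0, "tz": 0, "twist": 0},
])

```text
clock: 18.5
position: [0.5239, -0.0094, 0.1717]
ee_rot: [2.559, 1.822, 0.0]
force: [-1.7, -0.5, 0.9]
width: 0.176
gripper_force: 0.3
```

```bash
cat > l2.py <<'E'
from st import *
rep();im=arm.get_image('wrist')
for r in(20,90,180):
    row=im[r].astype(int);t=(row[:,1]-row[:,0]>15);c=np.where(t)[0];c=c[(c>200)&(c<400)]
    if len(c):print(r,c.max(),S(atz('wrist',[c.max()/640,r/480],.188)))
arm.get_image('side')
for n in('stand','heel_mid','foot'):
  for c in('side',):
    r=arm.place_of(c,n)
    if r:print(n,r[0]['conf'],S(atz(c,r[0]['point'],.004)))
rep()
E
python3 l2.py
```

```text
t 18.5 standTCP [  4.3  -0.4 171.7] F [-1.48 -1.07  0.94] toolyaw -0.3332636297395988 w 0.17640548292695554
20 323 [  5.5 107.  188. ]
90 323 [  5.6  85.8 188. ]
180 323 [  5.6  56.3 188. ]
stand 0.65 [-7.1 10.7  4. ]
heel_mid 0.61 [5.6 6.6 4. ]
foot 0.88 [113.  -25.1   4. ]
t 18.75 standTCP [  3.8  -0.4 171.7] F [-1.42  0.26 -0.12] toolyaw -0.33308000841596985 w 0.17308932569744515
```

>>> move_arm([
  {"tx": 0, "ty": 0.002, "tz": 0, "twist": 0},
  {"tx": 0, "ty": 0.002, "tz": 0, "twist": 0},
  {"tx": 0, "ty": 0.002, "tz": 0, "twist": 0},
  {"tx": 0, "ty": 0.001, "tz": 0, "twist": 0},
  {"tx": 0, "ty": 0.001, "tz": 0, "twist": 0},
  {"tx": 0, "ty": 0.001, "tz": 0.001, "twist": 0},
  {"tx": 0, "ty": 0.001, "tz": 0, "twist": 0},
  {"tx": 0, "ty": 0.001, "tz": 0, "twist": 0},
  {"tx": 0, "ty": 0.001, "tz": 0, "twist": 0},
  {"tx": 0, "ty": 0, "tz": 0, "twist": 0},
])

```text
clock: 19.75
position: [0.5351, -0.0133, 0.1708]
ee_rot: [2.559, 1.822, 0.0]
force: [-0.4, 0.6, -0.6]
width: 0.172
gripper_force: 0.0
```

```bash
python3 l2.py
```

```text
t 19.75 standTCP [ 16.1  -0.5 170.8] F [-0.56  0.46 -0.64] toolyaw -0.3332157002113183 w 0.17206894564076897
20 328 [ 19.1 106.9 188. ]
90 328 [ 19.2  85.8 188. ]
180 328 [ 19.3  56.5 188. ]
stand 0.92 [-4.   4.7  4. ]
heel_mid 0.76 [-3.2  0.3  4. ]
t 20.0 standTCP [ 15.9  -0.4 170.8] F [ 0.03 -1.04  0.47] toolyaw -0.33307367755691913 w 0.17333767105481665
```

>>> move_arm([
  {"tx": 0, "ty": 0.001, "tz": 0, "twist": 0},
  {"tx": 0, "ty": 0.001, "tz": 0, "twist": 0},
  {"tx": 0, "ty": 0.001, "tz": 0, "twist": 0},
  {"tx": 0, "ty": 0.001, "tz": 0.001, "twist": 0},
  {"tx": 0, "ty": 0.001, "tz": 0, "twist": 0},
  {"tx": 0, "ty": 0.001, "tz": 0, "twist": 0},
  {"tx": 0, "ty": 0.001, "tz": 0, "twist": 0},
  {"tx": 0, "ty": 0.001, "tz": 0, "twist": 0},
  {"tx": 0, "ty": 0.001, "tz": 0.001, "twist": 0},
  {"tx": 0, "ty": 0.001, "tz": 0, "twist": 0},
  {"tx": 0, "ty": 0, "tz": 0, "twist": 0},
])

```text
clock: 21.1
position: [0.5445, -0.0165, 0.1687]
ee_rot: [2.559, 1.822, 0.0]
force: [1.0, 0.1, -0.3]
width: 0.177
gripper_force: 0.4
```

```bash
python3 l2.py
```

```text
t 21.1 standTCP [ 26.   -0.4 168.7] F [ 0.9   0.46 -0.31] toolyaw -0.33311654896700543 w 0.17739330418427865
20 342 [ 33.2 106.5 188. ]
90 341 [ 33.2  85.7 188. ]
180 340 [ 33.2  56.8 188. ]
stand 0.6 [-1.1  9.1  4. ]
heel_mid 0.74 [-3.8 -5.   4. ]
foot 0.79 [97.7  6.5  4. ]
t 21.35 standTCP [ 25.8  -0.4 168.7] F [ 0.89 -0.18 -0.16] toolyaw -0.3330709721141245 w 0.17438799867189042
```

>>> move_arm([
  {"tx": 0, "ty": 0.001, "tz": 0, "twist": 0},
  {"tx": 0, "ty": 0.001, "tz": 0, "twist": 0},
  {"tx": 0, "ty": 0.001, "tz": 0, "twist": 0},
  {"tx": 0, "ty": 0.001, "tz": 0.001, "twist": 0},
  {"tx": 0, "ty": 0.001, "tz": 0, "twist": 0},
  {"tx": 0, "ty": 0.001, "tz": 0, "twist": 0},
  {"tx": 0, "ty": 0.001, "tz": 0, "twist": 0},
  {"tx": 0, "ty": 0.001, "tz": 0.001, "twist": 0},
  {"tx": 0, "ty": 0, "tz": 0, "twist": 0},
])

```text
clock: 22.25
position: [0.5523, -0.0192, 0.1668]
ee_rot: [2.559, 1.822, 0.001]
force: [1.4, -0.7, 0.1]
width: 0.176
gripper_force: 0.8
```

```bash
python3 l2.py
```

```text
t 22.25 standTCP [ 34.3  -0.4 166.8] F [ 1.59 -0.19  0.1 ] toolyaw -0.33331981067705385 w 0.17594399804990996
20 341 [ 41.1 106.2 188. ]
90 341 [ 41.3  85.6 188. ]
180 340 [ 41.4  57.2 188. ]
stand 0.58 [-2.6  8.3  4. ]
foot 0.7 [97.2 -6.8  4. ]
t 22.5 standTCP [ 34.   -0.4 166.9] F [1.61 0.25 1.71] toolyaw -0.3330931480720106 w 0.1748102436281671
```

>>> move_arm([
  {"tx": 0, "ty": 0.0005, "tz": 0, "twist": 0},
  {"tx": 0, "ty": 0.0005, "tz": 0, "twist": 0},
  {"tx": 0, "ty": 0.0005, "tz": 0, "twist": 0},
  {"tx": 0, "ty": 0.0005, "tz": 0, "twist": 0},
  {"tx": 0, "ty": 0.0005, "tz": 0.001, "twist": 0},
  {"tx": 0, "ty": 0.0005, "tz": 0, "twist": 0},
  {"tx": 0, "ty": 0.0005, "tz": 0, "twist": 0},
  {"tx": 0, "ty": 0.0005, "tz": 0, "twist": 0},
  {"tx": 0, "ty": 0.0005, "tz": 0, "twist": 0},
  {"tx": 0, "ty": 0.0005, "tz": 0, "twist": 0},
])

```text
clock: 23.5
position: [0.5565, -0.0207, 0.1656]
ee_rot: [-2.559, -1.822, 0.0]
force: [1.5, -0.2, -2.4]
width: 0.176
gripper_force: 0.6
```

>>> move_arm([
  {"tx": 0, "ty": 0.0005, "tz": 0, "twist": 0},
  {"tx": 0, "ty": 0.0005, "tz": 0, "twist": 0},
  {"tx": 0, "ty": 0.0005, "tz": 0, "twist": 0},
  {"tx": 0, "ty": 0.0005, "tz": 0, "twist": 0},
  {"tx": 0, "ty": 0, "tz": 0, "twist": 0},
])

```text
clock: 24.0
position: [0.5585, -0.0214, 0.1657]
ee_rot: [-2.559, -1.822, 0.0]
force: [0.6, -0.3, -0.7]
width: 0.174
gripper_force: 0.5
```

```bash
python3 l2.py
```

```text
t 24.0 standTCP [ 40.9  -0.5 165.7] F [ 0.7  -0.06 -0.67] toolyaw -0.3331379604825267 w 0.17423141844591333
20 341 [ 47.7 105.9 188. ]
90 341 [ 47.9  85.5 188. ]
180 339 [ 47.7  57.3 188. ]
stand 0.64 [-8.3  8.1  4. ]
heel_mid 0.78 [-6.4 -1.5  4. ]
foot 0.6 [86.5  6.4  4. ]
t 24.25 standTCP [ 40.9  -0.5 165.7] F [ 0.68  0.16 -0.42] toolyaw -0.33309942635075074 w 0.17690916817799307
```

>>> move_arm([
  {"tx": 0, "ty": 0.0005, "tz": 0, "twist": 0},
  {"tx": 0, "ty": 0.0005, "tz": 0, "twist": 0},
  {"tx": 0, "ty": 0.0005, "tz": 0, "twist": 0},
  {"tx": 0, "ty": 0.0005, "tz": 0, "twist": 0},
  {"tx": 0, "ty": 0.0005, "tz": 0, "twist": 0},
  {"tx": 0, "ty": 0.0005, "tz": 0, "twist": 0},
  {"tx": 0, "ty": 0, "tz": 0, "twist": 0},
])

```text
clock: 24.95
position: [0.5612, -0.0223, 0.1657]
ee_rot: [-2.559, -1.822, 0.0]
force: [-0.5, 0.1, 0.6]
width: 0.172
gripper_force: 0.2
```

```bash
python3 l2.py
```

```text
t 24.95 standTCP [ 43.8  -0.4 165.7] F [-0.52 -0.08  0.6 ] toolyaw -0.33305794713381587 w 0.1722294297226081
20 334 [ 48.5 105.9 188. ]
90 334 [ 48.7  85.6 188. ]
180 333 [ 48.6  57.3 188. ]
stand 0.73 [2.6 4.4 4. ]
heel_mid 0.95 [-1.3 -4.9  4. ]
foot 0.65 [97.2 -4.1  4. ]
t 25.2 standTCP [ 43.8  -0.4 165.7] F [-0.48 -0.32 -0.65] toolyaw -0.33305016154705125 w 0.18216951793049538
```

>>> move_arm([
  {"tx": 0, "ty": 0, "tz": 0, "twist": 0},
  {"tx": 0, "ty": 0, "tz": 0, "twist": 0},
  {"tx": 0, "ty": 0, "tz": 0, "twist": 0},
  {"tx": 0, "ty": 0, "tz": -0.005, "twist": 0},
  {"tx": 0, "ty": 0, "tz": -0.015, "twist": 0},
  {"tx": 0, "ty": 0, "tz": -0.03, "twist": 0},
  {"tx": 0, "ty": 0, "tz": -0.04, "twist": 0},
  {"tx": 0, "ty": 0, "tz": -0.03, "twist": 0},
  {"tx": 0, "ty": 0, "tz": 0, "twist": 0},
], gripper=0.3)

```text
clock: 26.1
position: [0.5637, -0.0224, 0.2907]
ee_rot: [2.556, 1.82, 0.011]
force: [-0.0, -0.4, 0.1]
width: 0.353
gripper_force: 0.0
```

```bash
python3 -c "
from st import *
rep()
im=arm.get_image('scene');im2=arm.get_image('side')
o=np.hstack([cv2.resize(im[180:300,240:360,::-1],(400,400),interpolation=2),cv2.resize(im2[200:330,250:380,::-1],(400,400),interpolation=2)])
cv2.imwrite('pics/s3.png',o)
"
```

```text
t 26.1 standTCP [ 46.1   0.3 290.7] F [ 0.12 -0.42  0.08] toolyaw -0.33328573606949163 w 0.35302405740450893
```

View pics/s3.png

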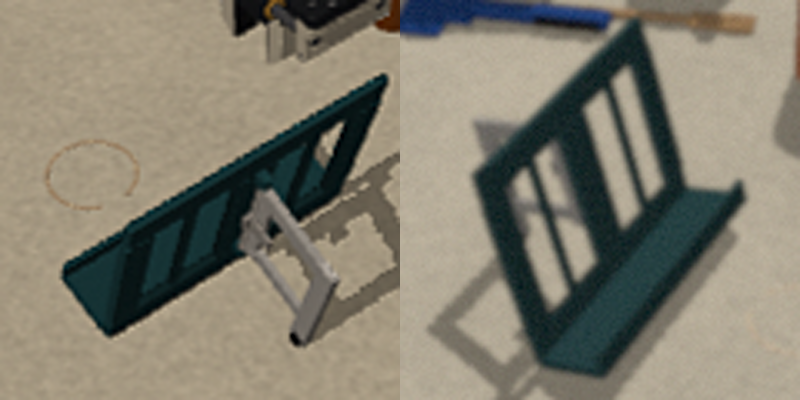

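The stand leans back on the open leg: its foot is on the cart at about (297,340) in the left half, and the gripper is clear of it.

```bash
python3 -c "
from cell import arm
print(arm.sign_off())"
```

```text
the job is handed in; nothing more can be done
None
```

The leg was pushed home against its stop with about 5.5 N, the stand was eased back until it leaned on the rubber foot, and the job was handed in at about 26 s. The first push missed the leg and had to be repeated; I saw no sign the stand slid along the cart, but I did not re-measure its base or check the other things afterwards.

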